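# Block the beam and pop the sample chamber's lid

### The arm

A 6-joint arm with a two-finger parallel gripper is mounted at the origin on a cart in front of the work surface, level with it; the furniture and walls round the work are solid. World frame = base frame: x ahead of the robot, y to its left, z up, the work surface at z = 0. Lengths are in m, angles in rad, forces in N, time in s.
With the tool pointing down it reaches from about 0.325 to 0.775 m from the base axis. Payload 5.5 kg.
Tool frame: the origin (TCP) lies between the finger pads; the fingertips stand 8 mm ahead of it and the grasp point (between the pads) lies 11 mm behind it (tcp_to_tips is the distance from the TCP to the fingertips, in m); z points along the fingers, y is the line along which they close (so a half turn about z gives the same grasp; the last joint's range is limited). The gripper opens to 88 mm and grips with 3 to 60 N. Pads are 20 mm wide; open, the fingers measure 115 mm over their backs; the gripper's body (75 mm by 178 mm) begins 61 mm behind the grasp point.
Start: joints at [-1.354, 0.091, 1.231, -0, 1.82, -0.057], TCP at [0.162, -0.578, 0.231] pointing down, gripper open.
Joint ranges: [-2.87, 2.87], [-0.86, 2.18], [0.17, 2.46], [-1.51, 4.65], [0.06, 2.69], [-2.65, 2.65]. Speed limits (rad/s): [2.57, 2.57, 3.01, 3.14, 3.14, 3.14].

### API

Orientations are given as a unit quaternion [w, x, y, z].
In Python, from bench import * gives the robot as it stands. Calls block until the motion is done:
- move_to(position, orientation): joint-space move of the TCP to a pose.
- move_l(position, speed=0.15, orientation=None): straight line of the TCP; orientation=None keeps the orientation; speed is the mean speed in m/s.
- movej(angles): joint-space move.
- gripper_open() and close(): open the fingers fully, or close them until they stop; the grip force is fixed at half the most.
- hold(seconds).
- inverse_kinematics(position, orientation): joint angles nearest the present ones, or None.
- state(): the state.
- get_image(name): name is "scene" or "top"; returns a dict with "frame" (400x640x3 uint8, blue, green, red), "depth" (400x640 float32, m along the optical axis (not along the pixel's ray), 0 where there is no reading), "camera_matrix" (3x3 intrinsics, pixels), "k1" (the pictures are not rectified: a ray, as slopes to the right and down, at radius r is drawn at 1 + k1 r^2 times it, then the intrinsics apply), "view" (4x4, takes a point from world to camera coordinates). Camera axes: x right, y up, looking along -z (the intrinsics and any distortion apply to the point x, -y, -z); pixel columns grow to the right and rows downward; lengths in m; the calibration is good to about 2 mm. A picture is of the moment at which its call begins.
A pose or a line that the arm cannot do raises IKError and nothing moves.
- job_done(): hands the job in; it is judged then, once.
The state is a dict: "time": time; "joint_pos": joint angles; "dq": joint speeds; "joint_torque": joint torques, N m; "ee_pos": TCP position; "ee_rot": TCP orientation; "ft_force": force on the tool from outside, world axes, zero at the start; "moment": the same for the moment, N m; "finger_gap": finger opening in m; "finger_force": force on a finger pad.
Only numpy, scipy, OpenCV 4.12 (cv2) and the standard library are available. Lean on these libraries where they do the work, as an engineer would, in place of code of your own. Each camera call takes 0.05 s, during which the arm holds its last target. There are 200 camera calls.

### The job

Get the sample chamber, the one with the blue lid, ready for a new cuvette. First block its beam by pushing the red shutter knob on its side all the way back to the green spot; then press the dark pad at the front of the blue lid down once and let go, so that the latch releases and the lid springs up and stays open. Do it all with the fingertips: pick nothing up, leave the black-lidded reference chamber as it is, and do not shove the chambers or the things around them.

Things in the scene. Friction and masses are not known exactly. Their poses are not given: they have to be found in the camera images.
- sample_chamber: cuvette chamber with a blue lid: metal box, rim 71 mm high, 2 kg, loose on rubber feet. Origin on the worktop; x points from front (pad) to back (hinge), y left, z up; the box spans x -58 to 46, y -42 to 42 mm. Lid 80 x 73 mm, top at z = 77 mm. Dark shutter housing on the left side, y = 42 to 64, top at z = 71 mm, with a red knob in its slot and a green spot at the slot's back end
- sample_chamber_pad (a point): centre of the round dark rubber press pad (19 mm across) on top of the blue lid near its front edge; shut, it is 77.6 mm above the worktop, 74 mm in front of the hinge axis, which runs along the chamber's y at x = 34 mm, z = 75 mm
- sample_chamber_lid (a joint): blue lid, rad: about 0 latched shut, positive open. Push-push latch: about 3 N on the pad sinks it 4 mm to a stop at -0.055; let go, it is free and a damped spring swings it up to about 1.3 in one or two seconds, where it stays. Pressing an open lid down to the stop latches it again
- sample_chamber_knob (a point): centre (half-way up) of the red shutter knob of the chamber with the blue lid: upright cylinder 13 mm across, from 75.5 to 95.5 mm above the worktop, 53 mm to the left of the chamber's middle; it slides along the chamber's x
- sample_chamber_shutter (a joint): shutter of the chamber with the blue lid, m: 0 fully forward, beam open; 0.022 fully back at the green spot, beam blocked. About 1 N moves it and it stays where it is left
- reference_chamber: cuvette chamber with a black lid: metal box, rim 71 mm high, 2 kg, loose on rubber feet. Origin on the worktop; x points from front (pad) to back (hinge), y left, z up; the box spans x -58 to 46, y -42 to 42 mm. Lid 80 x 73 mm, top at z = 77 mm. Dark shutter housing on the left side, y = 42 to 64, top at z = 71 mm, with a red knob in its slot and a green spot at the slot's back end
- reference_chamber_pad (a point): centre of the round dark rubber press pad (19 mm across) on top of the black lid near its front edge; shut, it is 77.6 mm above the worktop, 74 mm in front of the hinge axis, which runs along the chamber's y at x = 34 mm, z = 75 mm
- reference_chamber_lid (a joint): black lid, rad: about 0 latched shut, positive open. Push-push latch: about 3 N on the pad sinks it 4 mm to a stop at -0.055; let go, it is free and a damped spring swings it up to about 1.3 in one or two seconds, where it stays. Pressing an open lid down to the stop latches it again
- reference_chamber_knob (a point): centre (half-way up) of the red shutter knob of the chamber with the black lid: upright cylinder 13 mm across, from 75.5 to 95.5 mm above the worktop, 53 mm to the left of the chamber's middle; it slides along the chamber's x
- reference_chamber_shutter (a joint): shutter of the chamber with the black lid, m: 0 fully forward, beam open; 0.022 fully back at the green spot, beam blocked. About 1 N moves it and it stays where it is left
- sample_chamber_follower (a joint): pin of the blue lid's latch, inside the chamber, m: about 0 latched, about -0.004 released; only pressing the opened lid down again drives it above 0.0015
- rinse_bottle: white rinse bottle with a red cap, 64 mm wide, 146 mm tall; bystander; origin at the centre of its underside
- blower_bulb: black rubber dust blower standing on its base, 52 mm wide, 90 mm tall; bystander; origin at the centre of its underside
- window_cap: round black cap with a white insert, 61 mm wide, 13 mm tall; bystander; origin at the centre of its underside
- tweezers: steel tweezers lying flat, 126 mm long, 14 mm wide, 9 mm high, long axis along y of the body; bystander; origin at the centre of its underside
- sample_box: flat dark sample box with a clear lid and small chips inside, 65 x 90 x 20 mm; bystander; origin at the centre of its underside
- kf_clamp: metal hinged ring clamp lying flat, 51 x 73 x 13 mm; bystander; origin at the centre of its underside
- tape_roll: roll of masking tape lying flat, 59 mm wide, 18 mm tall; bystander; origin at the centre of its underside

How it is judged:
On the way, in this order (a step that is already met when the one before it is completed fails the run):
1. the blue-lidded chamber's shutter knob is fully back while its lid is still shut (value of joint sample_chamber_shutter above 0.0195 m and value of joint sample_chamber_lid below 0.06 rad), for 0.1 s.
2. the blue lid is pressed down (value of joint sample_chamber_lid below -0.01 rad).
3. the blue lid has sprung up (value of joint sample_chamber_lid above 1 rad), for 0.3 s.
At the end, for the whole second after the job is handed in: the blue-lidded chamber's shutter is shut (within 2.5 mm of its back end) and its lid stands open by itself (over 1.0 rad), not falling back; the black lid is latched shut, its shutter under 12 mm; both chambers stand level within 20 mm of their starts, the other things within 30 mm of theirs (value of joint sample_chamber_shutter above 0.0195 m and value of joint sample_chamber_lid above 1 rad and velocity of joint sample_chamber_lid above -0.1 rad/s and value of joint reference_chamber_lid between -0.02 and 0.03 rad and value of joint reference_chamber_shutter below 0.012 m and distance of each of sample_chamber, reference_chamber from where it was at the start of the episode below 0.02 m and angle between each of sample_chamber, reference_chamber's own z axis and vertical below 0.05 rad and distance of each of rinse_bottle, blower_bulb, window_cap, tweezers, sample_box, kf_clamp, tape_roll from where it was at the start of the episode below 0.03 m); the robot touches nothing.
It fails at once if the blue lid opens while its shutter is not fully back (value of joint sample_chamber_lid above 0.06 rad and value of joint sample_chamber_shutter below 0.0185 m).
It fails at once if the opened blue lid is pressed down a second time (value of joint sample_chamber_follower above 0.0015 m).
It fails at once if the black-lidded chamber's lid is pressed or opened, or its shutter pushed back (value of joint reference_chamber_lid above 0.06 rad or value of joint reference_chamber_lid below -0.02 rad or value of joint reference_chamber_shutter above 0.012 m).
It fails at once if a chamber is shoved more than 2 cm, lifted or tipped (distance of any of sample_chamber, reference_chamber from where it was at the start of the episode above 0.02 m or height (world z) of any of sample_chamber, reference_chamber above 0.01 m or angle between any of sample_chamber, reference_chamber's own z axis and vertical above 0.12 rad).
It fails at once if one of the things around is lifted or moved more than 3 cm (distance of any of rinse_bottle, blower_bulb, window_cap, tweezers, sample_box, kf_clamp, tape_roll from where it was at the start of the episode above 0.03 m or height (world z) of any of rinse_bottle, blower_bulb, window_cap, tweezers, sample_box, kf_clamp, tape_roll above 0.015 m).
It also fails if it takes over 40 s, if anything falls off the work surface, if the arm or the gripper's body presses on something with over 40 N, if the wrist force passes 120 N, or if a joint passes its speed limit or range.

## Working session

There is one attempt and no reset: what is moved stays moved. The work goes in short steps, each a Python script; the robot and the scene stay as the last script left them, time stands still between calls to the robot, and variables do not carry over. Pictures are saved under pics/ and viewed, at most 10 in all, crops included, and the job is handed in when it is done.

```bash
mkdir -p pics; ls
cat > h.py <<'E'
from bench import *
import numpy as np, cv2
def ray(im,u,v):
    K=im["camera_matrix"];k=im["k1"]
    xd=(u-K[0][2])/K[0][0];yd=(v-K[1][2])/K[1][1]
    rd=np.hypot(xd,yd);r=rd
    for _ in range(30): r=rd/(1+k*r*r)
    s=r/rd if rd>0 else 1
    V=np.array(im["view"]);R=V[:3,:3];t=V[:3,3]
    return -R.T@t, R.T@np.array([xd*s,-yd*s,-1.0])
def onplane(im,u,v,z):
    o,d=ray(im,u,v); return o+d*(z-o[2])/d[2]
def atdepth(im,u,v):
    o,d=ray(im,u,v); return o+d*im["depth"][int(round(v)),int(round(u))]
E
python3 - <<'E'
from h import *
for n in("scene","top"):
    im=get_image(n);cv2.imwrite(f"pics/{n}0.png",im["frame"]);print(n,ray(im,320,200),im["k1"])
s=state();print(s["time"],s["ee_rot"],s["ft_force"])
E
```

```text
pics
scene (array([-0.6039453 ,  0.61097006,  1.0619714 ]), array([ 0.69457146, -0.40432873, -0.59521243])) 0.014608012631189493
top (array([ 0.4001449 , -0.02460733,  1.25320821]), array([ 0.12166435,  0.02571578, -0.99231485])) -0.04701430190236309
0.1 [-8.85395998e-04  9.90644095e-01  1.36467882e-01 -1.02400428e-04] [ 0.65492039 -0.45548213  0.40287672]
```

View pics/scene0.png

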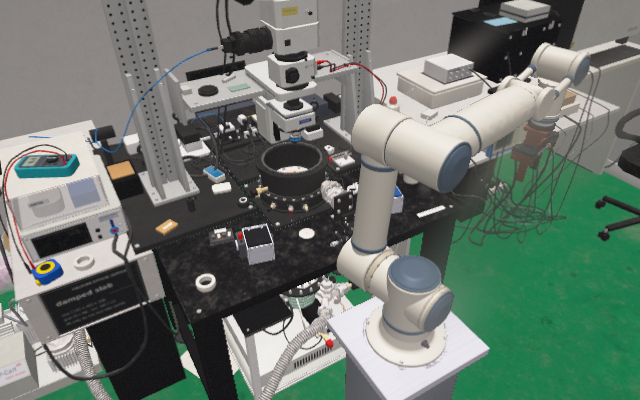

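View pics/top0.png

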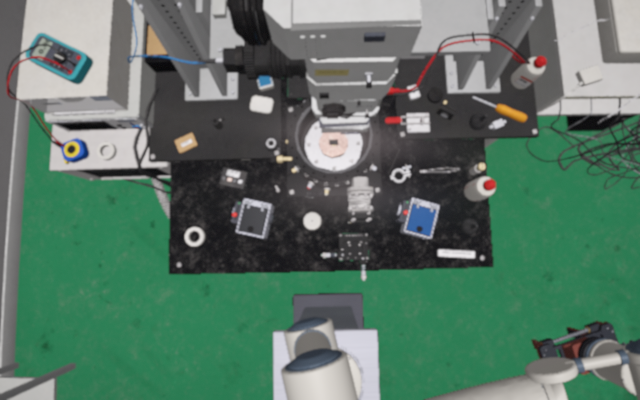

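The top view shows the blue-lidded chamber at about (420,218) with its red knob near (405,213). The black-lidded one is at (254,218). A microscope stage overhangs further back. Next I'll zoom in and measure.

Run:
```python
from h import *
im=get_image("top");f=im["frame"]
c=cv2.resize(f[180:250,370:470],None,fx=8,fy=8,interpolation=cv2.INTER_CUBIC);cv2.imwrite("pics/c1.png",c)
hsv=cv2.cvtColor(f,cv2.COLOR_BGR2HSV)
b=cv2.inRange(hsv,(100,110,60),(125,255,255));r=cv2.inRange(hsv,(0,110,70),(10,255,255))|cv2.inRange(hsv,(170,110,70),(180,255,255))
m=np.zeros_like(b);m[185:250,380:460]=255
for nm,k,z in(("blue",b&m,.077),("red",r&m,.0955)):
    for ct in cv2.findContours(k,0,1)[0]:
        if cv2.contourArea(ct)<4: continue
        (u,v),wh,a=cv2.minAreaRect(ct); bx=cv2.boxPoints(((u,v),wh,a))
        print(nm,(u,v),wh,a,onplane(im,u,v,z),atdepth(im,u,v))
        P=[onplane(im,*p,z)[:2] for p in bx];print(np.round(P,4).tolist(),[np.linalg.norm(P[i]-P[i-1]).round(4) for i in range(4)])
im2=get_image("scene");cv2.imwrite("pics/c2.png",cv2.resize(im2["frame"][140:240,370:470],None,fx=5,fy=5))
# scene depth above table in work region from top camera
D=im["depth"]
for v in range(130,270,10): print(v,[int(1000*atdepth(im,u,v)[2]) for u in range(360,480,10)])
print([onplane(im,u,v,0)[:2].round(3) for u,v in((170,270),(490,265),(172,160),(488,140))])
```

```text
blue (420.83551025390625, 219.8251495361328) (23.41338348388672, 25.703821182250977) 14.743562698364258 [ 0.47836342 -0.2905266   0.077     ] [ 0.47841871 -0.29071457  0.07616855]
[[0.4516, -0.2462], [0.5246, -0.269], [0.5053, -0.3352], [0.4325, -0.312]] [np.float64(0.0685), np.float64(0.0765), np.float64(0.069), np.float64(0.0764)]
red (405.0, 212.0) (4.0, 4.0) 90.0 [ 0.50103177 -0.24135511  0.0955    ] [ 0.50082564 -0.24091225  0.09786547]
[[0.507, -0.2358], [0.5067, -0.2475], [0.4951, -0.2469], [0.4953, -0.2353]] [np.float64(0.0117), np.float64(0.0117), np.float64(0.0117), np.float64(0.0116)]
130 [311, 171, -1, 1, 18, 33, 31, 19, 21, 26, 22, 12]
140 [74, 174, 2, 0, 0, -2, 3, 1, 0, -1, -1, -4]
150 [75, 169, 1, -1, -3, -2, -1, -5, 1, -5, 0, -4]
160 [170, 170, 4, 0, 2, -1, 7, 0, 0, 0, 0, 0]
170 [168, 10, 40, 5, 13, 0, -1, 1, -2, 2, -3, 10]
180 [104, 14, 9, 0, 10, 2, -4, 2, -2, -1, 0, 1]
190 [102, 93, 7, -2, 0, 0, 2, 0, 1, 1, 0, 55]
200 [113, 6, -2, 1, 0, 51, 70, -1, 1, 0, -2, -3]
210 [113, 108, -1, -1, 55, 67, 75, 78, -1, -1, -2, 2]
220 [4, -1, 0, 0, 70, 78, 78, 82, 0, 0, 1, 37]
230 [4, 0, 0, -4, 10, 75, 78, 74, -5, 0, 2, 48]
240 [85, -1, 0, -3, 3, -4, -2, 1, 0, 0, -2, -4]
250 [51, 1, 0, -2, 0, -5, 0, 2, 1, -3, -3, -6]
260 [50, -1, -1, 0, -4, -3, 3, 3, 0, -1, -3, 0]
[array([0.343, 0.484]), array([ 0.337, -0.517]), array([0.696, 0.487]), array([ 0.736, -0.54 ])]
```

View pics/c1.png

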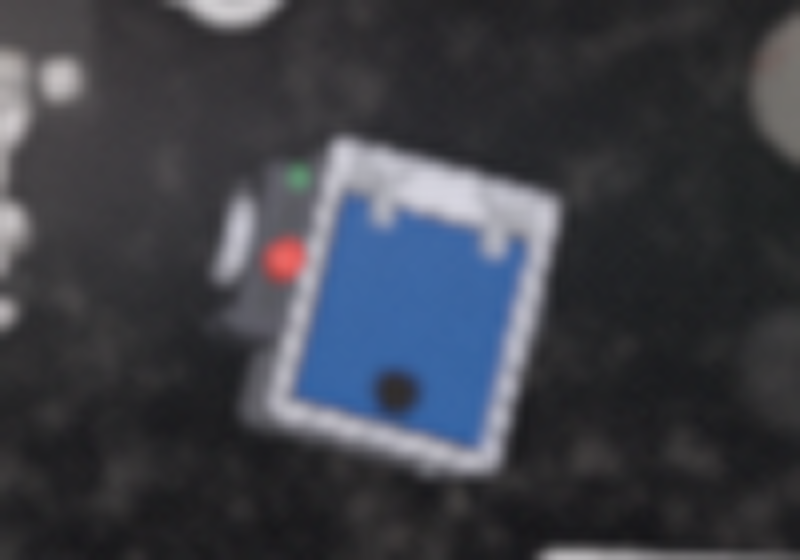

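View pics/c2.png

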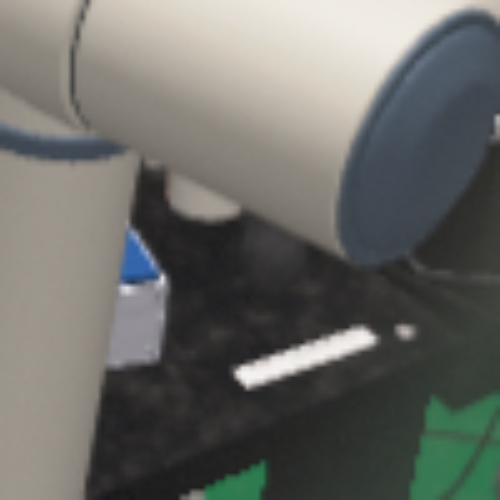

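The crop shows the pad at (397,391), knob at (286,259) and green spot at (299,177), all in 8x crop pixels. I'll check these against the stated geometry and then go to a point in front of the knob.

```bash
cat >> h.py <<'E'
yaw=np.radians(-17.3)
ex=np.array([np.cos(yaw),np.sin(yaw)]);ey=np.array([-ex[1],ex[0]])
Q=[0,float(np.cos(yaw/2)),float(np.sin(yaw/2)),0]
O=np.array([.4784,-.2905])+.006*ex
def W(x,y,z): p=O+x*ex+y*ey; return [float(p[0]),float(p[1]),z]
def L(p): d=np.asarray(p)[:2]-O; return np.round([d@ex,d@ey],4)
def F(): return np.array(state()["ft_force"])
E
python3 - <<'E'
from h import *
im=get_image("top")
for n,x,y,z in(("pad",397,391,.0776),("knob",286,259,.0955),("green",299,177,.071)):
    p=onplane(im,(x+.5)/8-.5+370,(y+.5)/8-.5+180,z);print(n,p,L(p))
close()
move_to(W(-.05,.055,.22),Q)
move_to(W(-.035,.055,.13),Q)
s=state();print(s["time"],s["ee_pos"],s["finger_gap"],s["ft_force"])
im=get_image("top");cv2.imwrite("pics/c3.png",cv2.resize(im["frame"][170:260,360:480],None,fx=6,fy=6,interpolation=2))
E
```

```text
pad [ 0.45308508 -0.28426254  0.0776    ] [-0.032  -0.0016]
knob [ 0.5011926  -0.24227367  0.0955    ] [0.0014 0.0528]
green [ 0.53387493 -0.253152    0.071     ] [0.0359 0.0522]
3.7167 [ 0.46649862 -0.22973351  0.12998076] 0.0005679224486103892 [-0.00359115  0.57444251  0.75363874]
```

View pics/c3.png

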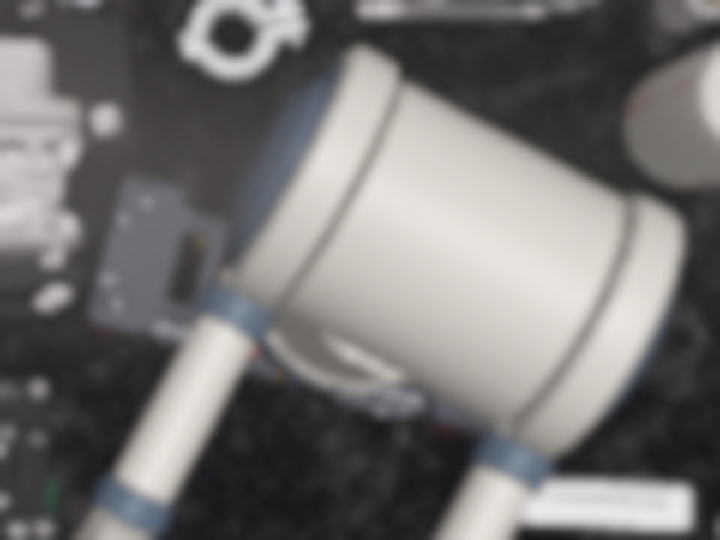

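The pad measures 8 mm further back than my assumed lid centre. The lid runs from about -53 to 27 mm rather than -46 to 34, so I'll shift the origin by +8 mm along x. The latest picture shows the gripper in front of the knob at the chamber's left, with the arm hiding the chamber. Next I'll push with force guarding.

```bash
sed -i 's/+.006\*ex/+.014*ex/' h.py
python3 - <<'E'
from h import *
move_l(W(-.043,.055,.090),.1)
f0=F();x=-.043
move_l(W(-.027,.055,.090),.08);x=-.027
while x<.004:
    x+=.001; move_l(W(x,.055,.090),.03)
    d=F()-f0; fx=d[:2]@ex
    print(round(x,4),L(state()["ee_pos"]),d.round(1),round(fx,1))
    if fx<-4 and x>-.008: break
    if fx<-8: break
print(state()["time"])
E
```

```text
-0.026 [-0.0262  0.055 ] [-0.4  1.4 -1. ] -0.8
-0.025 [-0.025  0.055] [ 0.1  0.6 -0.1] -0.1
-0.024 [-0.024  0.055] [-0.9  0.9  0.6] -1.2
-0.023 [-0.023  0.055] [-0.4  2.3 -0. ] -1.1
-0.022 [-0.0219  0.055 ] [-0.6  1.   0.5] -0.9
-0.021 [-0.0209  0.055 ] [-0.9  1.7  0.3] -1.4
-0.02 [-0.0199  0.055 ] [-1.1  1.4  0.9] -1.5
-0.019 [-0.0189  0.055 ] [-0.6  2.1  0.8] -1.2
-0.018 [-0.0179  0.055 ] [-0.8  2.1  0.7] -1.4
-0.017 [-0.0169  0.055 ] [-0.7  1.5 -0.1] -1.1
-0.016 [-0.0159  0.055 ] [-0.5  2.4  0.8] -1.2
-0.015 [-0.0149  0.055 ] [-0.9  2.4 -0.6] -1.6
-0.014 [-0.0139  0.055 ] [-0.6  1.7  0.1] -1.1
-0.013 [-0.0129  0.055 ] [-0.5  2.1  0.2] -1.1
-0.012 [-0.0119  0.055 ] [-1.5  2.5  0.1] -2.1
-0.011 [-0.0109  0.055 ] [-0.9  2.2 -0.3] -1.5
-0.01 [-0.0099  0.055 ] [-0.3  1.2  1.2] -0.6
-0.009 [-0.0089  0.055 ] [-0.6  2.   1.2] -1.2
-0.008 [-0.008  0.055] [-1.5  1.9 -0.4] -2.0
-0.007 [-0.0077  0.055 ] [-4.4  3.9  2.1] -5.4
9.6667
```

It hit a stop after about 16 mm. I'll back off and check the knob against the green spot.

Run:
```python
from h import *
move_l(W(-.03,.055,.09),.1);move_l(W(-.03,.055,.16),.2);move_to(W(-.11,-.06,.20),Q)
im=get_image("top");cv2.imwrite("pics/c4.png",cv2.resize(im["frame"][180:250,370:470],None,fx=8,fy=8,interpolation=2))
```

```text
(no output)
```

View pics/c4.png

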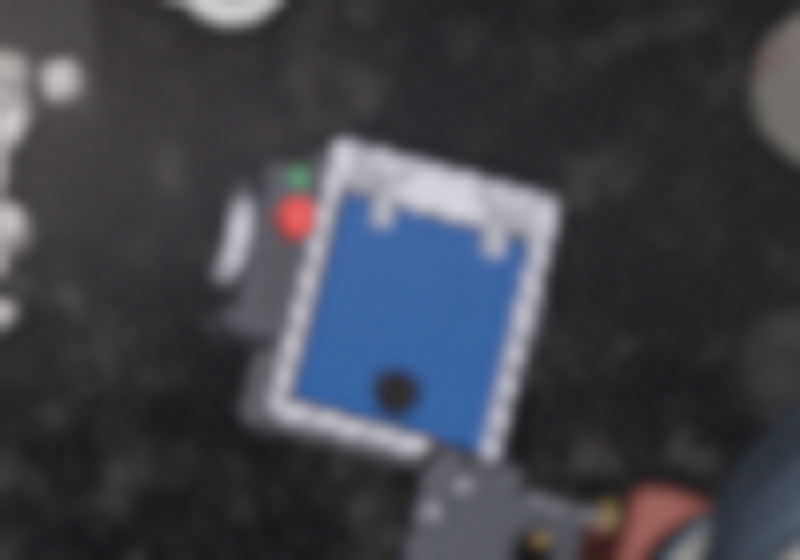

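The knob is now at crop (295,218) and the spot at (299,177). The chamber hasn't moved, but there is still a visible gap to the spot. I'll check clearances around the gripper, then push a bit harder on the knob's centreline.

Run:
```python
from h import *
im=get_image("top")
p=onplane(im,(295.5)/8-.5+370,(218.5)/8-.5+180,.0955);print(L(p))
# tall things near the gripper body
P=[atdepth(im,u,v) for v in range(120,232) for u in range(340,400) if im["depth"][v,u]>0]
P=[(*L(p),round(p[2],3)) for p in P if p[2]>.1]
P=[p for p in P if p[1]<.16 and abs(p[0])<.1];print(P[:20])
move_to(W(-.04,.054,.16),Q);move_l(W(-.04,.054,.089),.15)
f0=F();m0=np.array(state()["moment"])
move_l(W(-.010,.054,.089),.08);x=-.010
while x<.008:
    x+=.0005; move_l(W(x,.054,.089),.03); hold(.05)
    s=state();d=F()-f0; fx=d[:2]@ex
    print(round(x,4),L(s["ee_pos"]),d.round(1),round(fx,1),(np.array(s["moment"])-m0).round(2))
    if fx<-10: break
print(s["time"])
```

```text
[0.0088 0.0535]
[(np.float64(-0.0259), np.float64(0.1582), np.float64(0.106)), (np.float64(-0.025), np.float64(0.1554), np.float64(0.106)), (np.float64(-0.0288), np.float64(0.1575), np.float64(0.108)), (np.float64(-0.0278), np.float64(0.1546), np.float64(0.106)), (np.float64(-0.0323), np.float64(0.1595), np.float64(0.107)), (np.float64(-0.0318), np.float64(0.1568), np.float64(0.109)), (np.float64(-0.0308), np.float64(0.154), np.float64(0.107)), (np.float64(-0.0344), np.float64(0.1583), np.float64(0.101)), (np.float64(-0.0342), np.float64(0.1559), np.float64(0.106)), (np.float64(-0.0371), np.float64(0.1552), np.float64(0.107)), (np.float64(-0.0398), np.float64(0.1544), np.float64(0.107)), (np.float64(-0.0445), np.float64(0.157), np.float64(0.116)), (np.float64(-0.0434), np.float64(0.1541), np.float64(0.113)), (np.float64(-0.0425), np.float64(0.1513), np.float64(0.112)), (np.float64(-0.0422), np.float64(0.1488), np.float64(0.117)), (np.float64(-0.0412), np.float64(0.1459), np.float64(0.115)), (np.float64(-0.0404), np.float64(0.1432), np.float64(0.115)), (np.float64(-0.0478), np.float64
[... 258 characters left out ...]
9] 0.9 [ 0.06  0.01 -0.03]
-0.0085 [-0.0085  0.054 ] [-0.   0.4 -0.1] -0.2 [ 0.03  0.   -0.06]
-0.008 [-0.008  0.054] [-0.2 -0.4 -0.1] -0.1 [ 0.04 -0.01  0.06]
-0.0075 [-0.0078  0.054 ] [-2.6  1.7  1.2] -3.0 [0.2  0.43 0.  ]
-0.007 [-0.0077  0.054 ] [-4.8  1.8  0.6] -5.1 [ 0.43  0.83 -0.04]
-0.0065 [-0.0076  0.0541] [-5.7  2.8  2.8] -6.2 [ 0.39  1.14 -0.08]
-0.006 [-0.0075  0.0541] [-8.3  3.4  2.9] -8.9 [ 0.56  1.4  -0.07]
-0.0055 [-0.0072  0.0541] [-8.2  3.4  4.5] -8.9 [0.58 1.48 0.01]
-0.005 [-0.0067  0.0542] [-8.2  3.7  4.2] -8.9 [ 0.74  1.55 -0.08]
-0.0045 [-0.0062  0.0543] [-8.1  4.9  4.6] -9.2 [ 0.73  1.52 -0.04]
-0.004 [-0.0057  0.0544] [-9.4  5.4  4.6] -10.6 [ 0.78  1.52 -0.06]
16.65
```

The stop is stiff at the same spot, and at about 9 N the chamber itself began to creep by about 2 mm. I won't push harder. Next I'll compare with the reference chamber's knob and spot, and measure the housing.

Run:
```python
from h import *
move_l(W(-.03,.055,.09),.1);move_l(W(-.03,.055,.16),.2);move_to(W(-.11,-.06,.20),Q)
im=get_image("top");f=im["frame"];np.save("top5.npy",f)
a=cv2.resize(f[185:235,385:435],None,fx=10,fy=10,interpolation=2)
b=cv2.resize(f[190:240,220:270],None,fx=10,fy=10,interpolation=2)
g=lambda i:np.clip((i/255.)**.6*255,0,255).astype(np.uint8)
cv2.imwrite("pics/c5.png",cv2.resize(g(np.hstack([a,b])),(800,400)))
hsv=cv2.cvtColor(f,cv2.COLOR_BGR2HSV)
r=cv2.inRange(hsv,(0,110,90),(10,255,255))|cv2.inRange(hsv,(170,110,90),(180,255,255));gr=cv2.inRange(hsv,(45,60,50),(85,255,255))
for u0,u1 in((385,435),(220,270)):
    for k,z in((r,.0955),(gr,.071)):
        m=np.zeros_like(k);m[185:240,u0:u1]=k[185:240,u0:u1]
        ys,xs=np.nonzero(m)
        if len(xs): p=onplane(im,xs.mean(),ys.mean(),z);print(len(xs),xs.mean(),ys.mean(),p,L(p))
p=lambda x,y:onplane(im,(x+.5)/8-.5+370,(y+.5)/8-.5+180,.071)
for q in((275,165),(315,170),(235,325),(275,335),(340,140),(275,415),(555,205),(490,470)): print(q,L(p(*q)))
print("bracket",atdepth(im,399,210),L(p(232,240)))
```

```text
18 406.5 206.0 [ 0.51847902 -0.2465433   0.0955    ] [0.0112 0.0539]
4 407.25 201.0 [ 0.5359161  -0.25418204  0.071     ] [0.0301 0.0518]
29 234.0344827586207 214.27586206896552 [0.50588877 0.25833786 0.0955    ] [-0.151   0.5322]
6 238.83333333333334 202.16666666666666 [0.54430064 0.2500196  0.071     ] [-0.1118  0.5357]
(275, 165) [0.0298 0.0619]
(315, 170) [0.032  0.0471]
(235, 325) [-0.0321  0.061 ]
(275, 335) [-0.0316  0.0458]
(340, 140) [0.0455 0.0409]
(275, 415) [-0.0603  0.0383]
(555, 205) [ 0.0439 -0.0424]
(490, 470) [-0.0581 -0.0432]
bracket [ 0.51117541 -0.23137673  0.05352762] [-0.0018  0.0702]
```

View pics/c5.png

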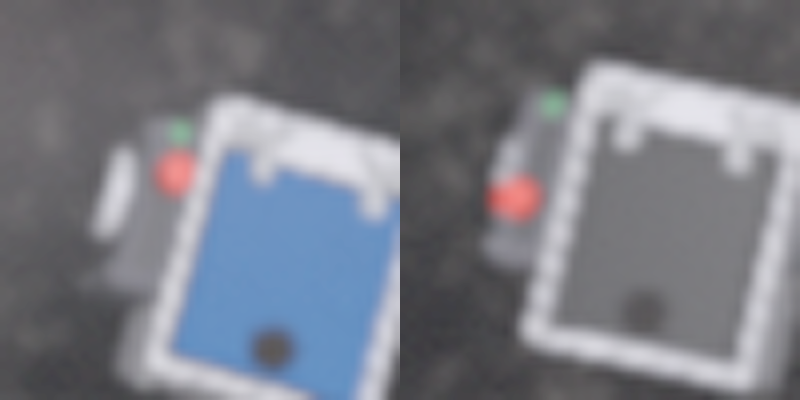

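Compared with the reference chamber, the blue chamber's knob is 20.4 mm further back (18.9 mm from its spot against 39.3 mm). Joint values can't be below zero, so its shutter is at least 20.4 mm back and against its hard stop. The box corners also match the given size. Now I'll press the pad.

Run:
```python
from h import *
move_to(W(-.041,-.001,.12),Q);move_l(W(-.041,-.001,.089),.1);hold(.2)
f0=F();z=.089
while z>.0785:
    z-=.0005; move_l(W(-.041,-.001,z),.03)
    d=F()-f0;print(round(z,4),round(state()["ee_pos"][2],4),round(d[2],1))
    if d[2]>10: break
move_l(W(-.125,-.001,.16),.25)
move_l(W(-.15,-.001,.20),.2)
hold(2.5)
im=get_image("top");cv2.imwrite("pics/c6.png",cv2.resize(im["frame"][180:250,370:470],None,fx=8,fy=8,interpolation=2))
print(state()["time"])
```

```text
0.0885 0.0887 0.4
0.088 0.0879 0.0
0.0875 0.0874 0.4
0.087 0.0869 -0.1
0.0865 0.0865 0.0
0.086 0.086 0.4
0.0855 0.0857 1.8
0.085 0.0852 1.8
0.0845 0.0846 3.7
0.084 0.084 1.8
0.0835 0.0835 2.1
0.083 0.083 3.2
0.0825 0.0825 2.5
0.082 0.082 3.4
0.0815 0.0816 3.0
0.081 0.0814 5.2
0.0805 0.0814 7.0
0.08 0.0812 8.3
0.0795 0.0811 11.0
27.75
```

View pics/c6.png

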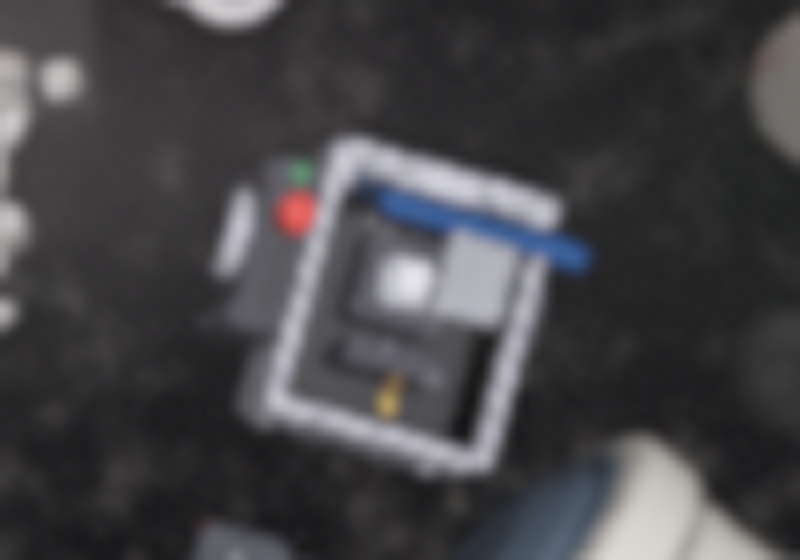

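The lid stands open (blue edge from (380,200) to (590,260)), the knob is back at (296,213), and the arm is clear.

```bash
python3 -c "
from bench import *
print(job_done())"
```

```text
the job is handed in; nothing more can be done
None
```

I pushed the blue chamber's shutter back to its hard stop, then pressed the pad once, and the last picture shows the lid standing open. The chamber crept about 2 mm during the push, the arm was clear of everything, and the job was handed in at about 28 s; no verdict came back.

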